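# Close the ink jar with its bayonet lid

### The job

Class is over: close the white ink jar with its own lid, the larger of the two loose lids. Line the lid's two lugs up with the two slots in the jar's collar, push it down fully home and twist it clockwise (seen from above) to the stop, then let go. Leave the small lid and the inkstone where they are.

Things in the scene. Friction and masses are not known exactly. Their poses are not given: they have to be found in the camera images.
- lid: Ink jar's lid, loose, 0.2-0.35 kg, upright. Origin: centre of plug's underside, z up. Heights from it in mm: tapered plug 0-25 (dia 34 bottom, 42 top), round steel flange 25-32 (dia 100), dark wooden grip bar 32-68, 60 long along x, 16 wide along y. Two lugs stick out of the plug along +x and -x, under the bar's ends: tips 37 from the axis, 14 wide, heights 4-12. Half a turn makes no difference.
- ink_jar: White blue-banded jar, dia 104, on a 124 square base, fixed. Origin: underside centre, z up. Dark steel collar on top, upper face at 100 mm, 10 thick: round hole dia 60 with two slots along +x and -x, 44 wide, out to 46 from the axis. Lid x along jar x: lugs pass. Home: flange on collar, lid origin 75 above jar's. Then it turns clockwise 75 deg to hard stops; anticlockwise blocked.
- small_lid: Bystander: smaller lid of another pot, same form: steel flange dia 66 mm, wooden bar 36 long, 12 wide, 62 high in all, upright on its plug. Origin: centre of its underside. It stands on one side of the jar, the right lid on the other. Leave it alone.
- inkstone: Bystander: black round inkstone, an open dish 96 mm across and 30 mm high, loose, beyond the jar. Origin: centre of its underside. Leave it alone.

How it is judged:
By the outcome, as a careful person would: the job done as asked, in the order asked, and still so for the second after the job is handed in, with the robot touching nothing.
It also fails if it takes over 45 s, if anything falls off the work surface, if the arm or the gripper's body presses on something with over 40 N, if the wrist force passes 120 N, or if a joint passes its speed limit or range.

### The arm

A 6-joint arm with a two-finger parallel gripper is mounted at the origin on the work surface. World frame = base frame: x ahead of the robot, y to its left, z up, the work surface at z = 0. Lengths are in m, angles in degrees, forces in N, time in s.
With the tool pointing down it reaches from about 0.35 to 0.875 m from the base axis. Payload 4.2 kg.
Tool frame: the origin (TCP) lies at the very end of the fingers, on their centre line; the grasp point (between the pads) lies behind it (r.grip_point_offset is the z of the grasp point in the tool frame, in m); z points along the fingers, y is the direction in which the jaws open and shut (so a half turn about z gives the same grasp; the last joint's range is limited). The gripper opens to 87 mm and grips with 3 to 60 N. Pads are 19 mm wide; open, the fingers measure 117 mm over their backs; the gripper's body (75 mm by 190 mm) begins 51 mm behind the grasp point.
Start: joints at [-50.214, 22.042, 0.453, 0, -68.411, -14.817], TCP at [0.264, -0.567, 0.19] pointing down, gripper open.
Joint ranges: [-179.83, 179.83], [-69.29, 118.12], [-61.27, 80.66], [-181.25, 117.63], [-171.15, -9.14], [-177.46, 177.46]. Speed limits (degrees/s): [159.86, 159.86, 180, 180, 180, 180].

### API

Orientations are given as a 3x3 rotation matrix whose columns are the frame's x, y, z axes.
In Python, from station import r, capture, workorder gives the robot as it stands. The module is installed in compiled form; this text tells all that it offers.
- The arm moves only by the shell command python3 -m crank 'ROWS'. ROWS is JSON, a list of rows, each an object with "delta_rot": the turn, a rotation vector about the tool's x, y, z in rad, a list of three; "linear": the shift along the tool's x, y, z in m, a list of three; "gripper": the opening in per cent of the stroke, from 0 (shut) to 100 (fully open). A call has 1 to 10 rows; each row shifts and turns the commanded pose from where the row before left it, along the tool's axes as they then stand; what a row does not reach is not made up. A row lasts 1/8 s, in which the tool goes at most 62.5 mm and 10.7 degrees, less where a joint would pass 70% of its speed; a pose out of reach is approached as far as the arm can. A call is refused whole if a number of a shift passes 0.0625 or a number of a turn 0.188, either way. A call with a gripper value outside its range is refused whole. The fingers move at their own pace and stop on an object; the grip force is fixed at half the most. Time passes only in rows, so rows that do not move let the fingers close. It gives the time, the measured TCP pose, the force and the opening at its end, in the units of the state.
- r.sense(): the state, without advancing time (a new reading comes with each control period).
- capture(name): name is "scene" or "side" or "wrist"; returns a dict with "img" (400x640x3 uint8, blue, green, red), "fx", "fy", "cx", "cy" (pixels), "dist_coeffs" ([k1, k2, p1, p2, k3] as OpenCV has them; the pictures are not rectified), "world_from_camera" (4x4, takes a point from camera to world coordinates). Camera axes: x right, y down, z forward; pixel columns grow to the right and rows downward; lengths in m; the calibration is good to about 2 mm. A picture is of the moment at which its call begins. There is no depth.
- workorder.finish_job(): hands the job in, once; it reports no verdict.
The state is a dict: "time_s": time; "joints": joint angles; "joint_velocities": joint speeds; "effort": joint torques, N m; "tcp_pos": TCP position; "ee_rot": TCP orientation; "wrist_force": force on the tool from outside, world axes, zero at the start; "moment": the same for the moment, N m; "gripper_width": opening from 0.0 (shut) to 1.0 (fully open).
Only numpy, scipy, OpenCV 4.12 (cv2) and the standard library are available. Lean on these libraries where they do the work, as an engineer would, in place of code of your own. Each camera call takes 0.05 s, during which the arm holds its last target.

## Working session

There is one attempt and no reset: what is moved stays moved. The work goes in short steps, Python scripts to look and compute and a shell command to move; the robot and the scene stay as the last step left them, time stands still between calls to the robot, and variables do not carry over. Pictures are saved under pics/ and viewed, and the job is handed in when it is done.

```bash
mkdir -p pics
cat > h.py <<'E'
import numpy as np, cv2
from station import r, capture, workorder
def snap(n,f):
    c=capture(n); cv2.imwrite('pics/'+f+'.png',c['img']); 
    np.savez('pics/'+f+'.npz',**{k:np.array(v) for k,v in c.items()}); return c
def load(f): return np.load('pics/'+f+'.npz')
def K(c): return np.array([[c['fx'],0,c['cx']],[0,c['fy'],c['cy']],[0,0,1]],float)
def ray(c,uv):
    p=cv2.undistortPoints(np.array([[uv]],float),K(c),np.array(c['dist_coeffs'],float))[0,0]
    T=np.array(c['world_from_camera']); return T[:3,3],T[:3,:3]@np.array([p[0],p[1],1])
def at_z(c,uv,z):
    o,d=ray(c,uv); return o+d*(z-o[2])/d[2]
def proj(c,P):
    T=np.linalg.inv(np.array(c['world_from_camera'])); 
    return cv2.projectPoints(np.array(P,float).reshape(-1,1,3),cv2.Rodrigues(T[:3,:3])[0],T[:3,3],K(c),np.array(c['dist_coeffs'],float))[0][:,0]
def crop(f,x0,y0,x1,y1,s,out):
    i=cv2.imread('pics/'+f+'.png')[y0:y1,x0:x1]; cv2.imwrite('pics/'+out+'.png',cv2.resize(i,None,fx=s,fy=s,interpolation=cv2.INTER_CUBIC))
E
python3 - <<'E'
from h import *
for n in('scene','side','wrist'): 
    c=snap(n,n+'0'); print(n,np.round(c['world_from_camera'],3).tolist())
s=r.sense(); print(s, r.grip_point_offset)
E
```

```text
scene [[0.832, 0.354, -0.427, 1.126], [0.555, -0.502, 0.663, -0.818], [0.02, -0.789, -0.615, 0.775], [0.0, 0.0, 0.0, 1.0]]
side [[-0.856, -0.341, 0.388, 0.196], [-0.516, 0.574, -0.636, 0.655], [-0.006, -0.745, -0.667, 0.76], [0.0, 0.0, 0.0, 1.0]]
wrist [[-0.422, 0.868, 0.261, 0.194], [0.907, 0.403, 0.124, -0.6], [0.003, 0.289, -0.957, 0.383], [0.0, 0.0, 0.0, 1.0]]
{'time_s': 0.15, 'joints': array([-5.02146802e+01,  2.20798824e+01,  3.96594674e-01, -1.78909366e-02,
       -6.84091957e+01, -1.48165561e+01]), 'joint_velocities': array([-0.07021244, -0.15141137,  0.21874803,  0.21620423, -0.03070712,
       -0.02793074]), 'effort': array([-1.49245810e-03, -3.91051304e+01,  1.87585348e+01,  4.22233343e+00,
        1.23675016e-02, -1.53482551e-04]), 'tcp_pos': array([ 0.26361402, -0.56613175,  0.18871784]), 'ee_rot': array([[-9.06586596e-01, -4.22019062e-01, -8.09781887e-04],
       [-4.22019818e-01,  9.06585484e-01,  1.42616513e-03],
       [ 1.32267634e-04,  1.63468619e-03, -9.99998655e-01]]), 'wrist_force': array([ 0.63304133, -0.24879894,  0.14618054]), 'moment': array([-0.01871178,  0.02391584,  0.0589143 ]), 'gripper_width': 1.004802654688434} -0.0187
```

View pics/scene0.png

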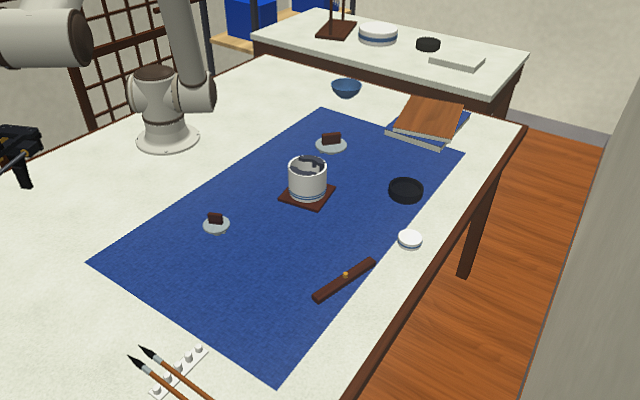

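View pics/side0.png

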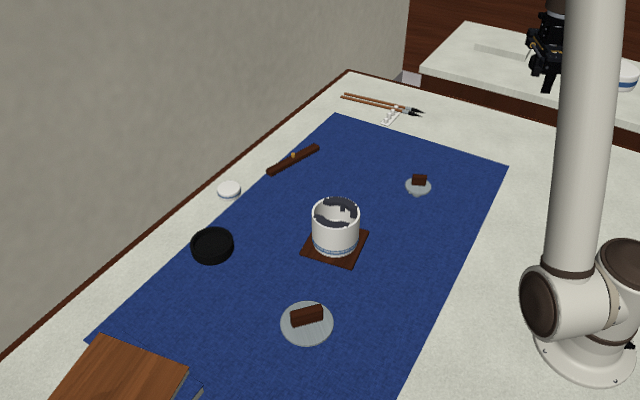

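View pics/wrist0.png

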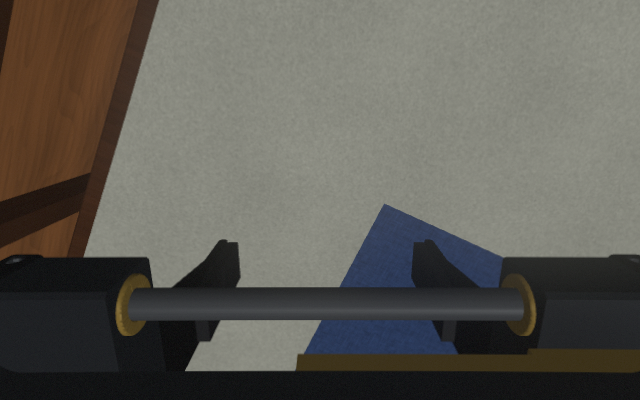

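The jar is at scene (308,178) and side (336,225). The large lid is at scene (331,142) and side (307,320), the small lid at scene (216,222), and the inkstone at scene (406,190). I'll enlarge these areas.

Run:
```python
from h import *
crop('side0',270,290,350,350,10,'s_lid');crop('side0',290,185,380,275,6.5,'s_jar')
crop('scene0',300,120,370,160,10,'c_lid');crop('scene0',270,145,350,215,8,'c_jar')
```

```text
(no output)
```

View pics/s_lid.png

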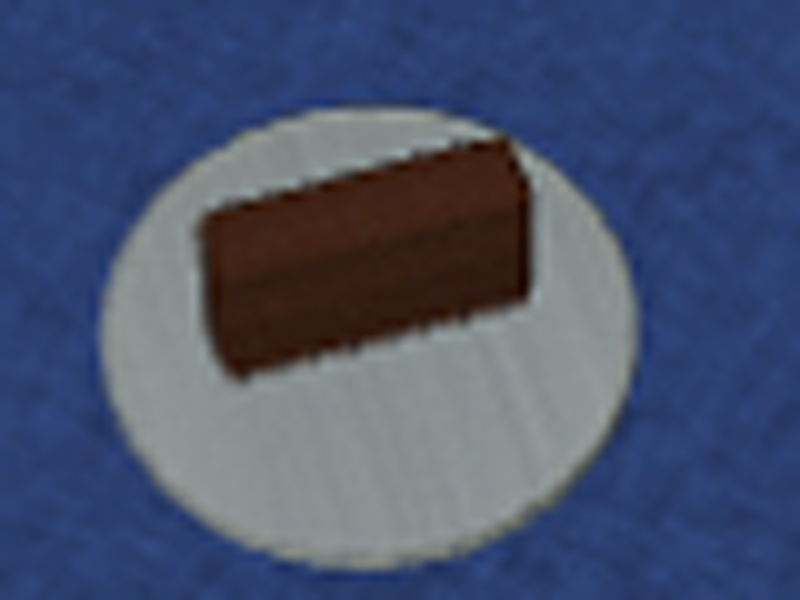

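View pics/s_jar.png

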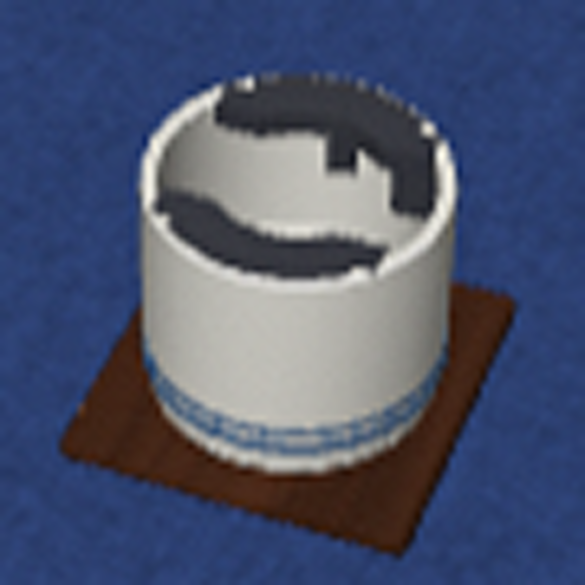

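View pics/c_lid.png

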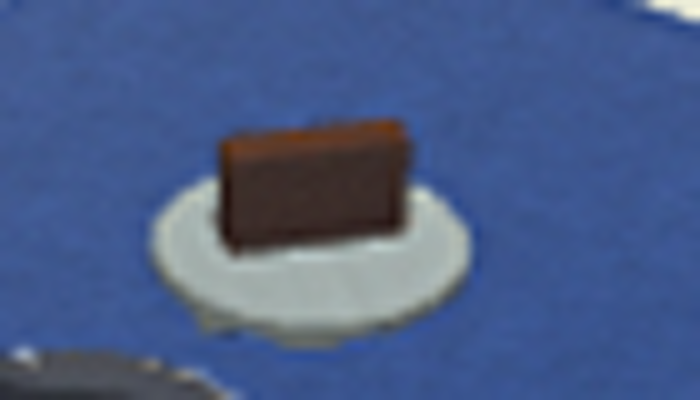

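View pics/c_jar.png

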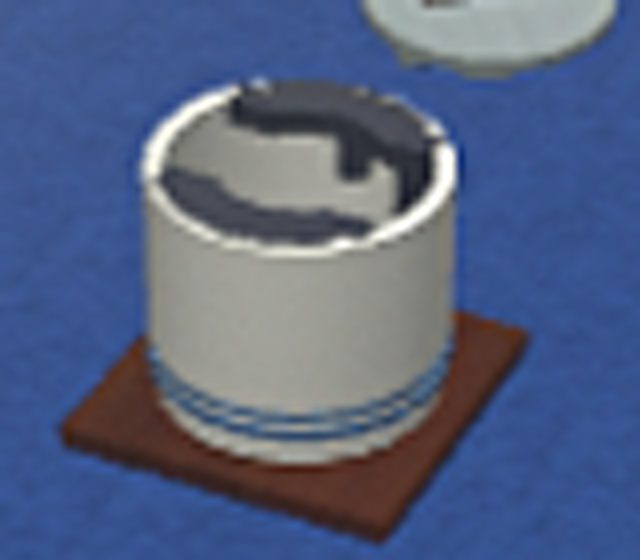

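```bash
cat > fit.py <<'E'
from h import *
from scipy.optimize import least_squares
S=load('side0');C=load('scene0')
def px(P,x0,y0,s): return (np.array(P,float)+.5)/s-.5+[x0,y0]
t=np.linspace(0,2*np.pi,181)
def tf(p,P): 
    c,s=np.cos(p[2]),np.sin(p[2]); P=np.array(P,float); return np.c_[p[0]+c*P[:,0]-s*P[:,1],p[1]+s*P[:,0]+c*P[:,1],P[:,2]]
def ext(cam,p,rad,zs):
    q=np.vstack([proj(cam,np.c_[p[0]+rad*np.cos(t),p[1]+rad*np.sin(t),0*t+z]) for z in zs])
    return np.r_[q.min(0),q.max(0)]
def extpx(a,x0,y0,s): return np.r_[px([a[:2]],x0,y0,s)[0],px([a[2:]],x0,y0,s)[0]]
if __name__=='__main__':
    g=at_z(S,px([[370,330]],270,290,10)[0],.03)
    a=px([[205,213]],270,290,10)[0];b=px([[505,138]],270,290,10)[0]
    A,B=at_z(S,a,.068),at_z(S,b,.068); print('lid c',g,'bar len',np.linalg.norm(A-B),A,B)
    bar=[[.03,.008,.068],[-.03,.008,.068],[.03,-.008,.032],[-.03,-.008,.032]]
    bar2=[[.03,.008,.032],[-.03,.008,.032]]
    sc=px([[205,213],[505,138],[238,380],[530,298]],270,290,10)
    d=(B-A)[:2]; yaw=np.arctan2(-d[1],-d[0])
    best=None
    for y0 in (yaw,yaw+np.pi):
        def f(p):
            e=proj(S,tf(p,bar))-sc
            return np.r_[e.ravel(), ext(S,p,.05,[.025,.032])-extpx([100,104,638,568],270,290,10), ext(C,p,.05,[.025,.032])[[0,2,3]]-extpx([150,170,473,335],300,120,10)[[0,2,3]]]
        o=least_squares(f,[g[0],g[1],y0])
        if best is None or o.cost<best.cost: best=o
    print('lid',best.x[:2],np.degrees(best.x[2]),np.round(best.fun,2))
    # scene bar top corners
    print('scene bar front-bottom', px([[235,250],[405,230]],300,120,10)); print(proj(C,tf(best.x,[[sx*.03,sy*.008,z] for z in(.032,.068) for sx in(1,-1) for sy in (1,-1)])))
    # jar
    sb=px([[62,453],[403,553],[515,297]],290,185,6.5); cb=px([[62,435],[383,540],[527,337]],270,145,8)
    g=at_z(S,px([[300,180]],290,185,6.5)[0],.1)
    print('jar rough',g)
    for zb in(0.006,.010,.014):
      for sb0 in [(at_z(S,sb[0],zb),at_z(S,sb[1],zb),at_z(S,sb[2],zb)),(at_z(C,cb[0],zb),at_z(C,cb[1],zb),at_z(C,cb[2],zb))]:
        a,b,c=sb0; print(zb,'len',np.linalg.norm(a-b),np.linalg.norm(b-c),'ctr',(a+c)/2,'yaw',np.degrees(np.arctan2(*(b-a)[1::-1])),np.degrees(np.arctan2(*(c-b)[1::-1])))
    for cam,e,n in((S,extpx([140,73,458,283],290,185,6.5),'S'),(C,extpx([142,80,457,258],270,145,8),'C')):
        o=least_squares(lambda p:(ext(cam,p,.052,[p[2]])-e),[g[0],g[1],.1]); print(n,o.x,o.fun)
        o=least_squares(lambda p:(ext(cam,p,.052,[.1])-e),[g[0],g[1]]); print(n,o.x,o.fun)
E
python3 fit.py
```

```text
lid c [0.47183081 0.24512905 0.03      ] bar len 0.0564951817629087 [0.49618292 0.26058567 0.068     ] [0.45837002 0.2186108  0.068     ]
lid [0.47274831 0.24316801] 407.80209668301757 [ 1.16  6.25  3.37  5.69 -3.39 -6.13 -1.7  -5.7   0.2  -0.73  0.24  0.21
  0.26 -0.2   0.58]
scene bar front-bottom [[323.05 144.55]
 [340.05 142.55]]
[[339.22357226 140.91832578]
 [340.61627907 143.47149458]
 [320.86679102 142.97589854]
 [322.11500049 145.56858243]
 [339.74123542 130.89686162]
 [341.16019644 133.40447053]
 [321.10028212 132.90089245]
 [322.37029568 135.44780561]]
jar rough [0.53812536 0.02059393 0.1       ]
0.006 len 0.12120149759276909 0.1271179519811444 ctr [0.53988011 0.01743387 0.006     ] yaw -170.56391286497177 -80.23013591733702
0.006 len 0.12244143756195061 0.1254518954204181 ctr [0.5404419  0.01690136 0.006     ] yaw 7.65695287725876 99.9907859206115
0.01 len 0.1205587048719809 0.1264437813162773 ctr [0.53805486 0.0208153  0.01      ] yaw -170.56391286497174 -80.23013591733701
0.01 len 0.1218042453526956 0.12479903661714144 ctr [0.54349019 0.01255452 0.01      ] yaw 7.656952877258779 99.99078592061149
0.014 len 0.11991591215119252 0.1257696106514103 ctr [0.5362296  0.02419674 0.014     ] yaw -170.56391286497168 -80.23013591733701
0.014 len 0.12116705314344081 0.12414617781386501 ctr [0.54653847 0.00820767 0.014     ] yaw 7.656952877258784 99.99078592061153
S [0.54459646 0.00948232 0.0909876 ] [ 0.16166402 -0.24918327 -0.16165064  0.2305455 ]
S [0.5399819  0.01802866] [-0.16715126 -0.50597696  0.16712367  0.41404518]
C [0.54769423 0.00670859 0.10562811] [-0.08468207  0.15827983  0.08502128 -0.14791654]
C [0.54288549 0.01356158] [ 0.07845536  0.26447773 -0.07946486 -0.22223077]
```

```bash
sed -i 's/\[\[.03,.008,.068\],\[-.03,.008,.068\],\[.03,-.008,.032\],\[-.03,-.008,.032\]\]/[[.03,-.008,.068],[-.03,-.008,.068],[.03,.008,.032],[-.03,.008,.032]]/' fit.py; python3 fit.py | grep -A12 '^lid \['
cat > ov.py <<'E'
from fit import *
import sys
def collar(p):
    out=[]
    a=np.arcsin(.022/.03)
    tt=np.linspace(a,np.pi-a,30)
    up=np.c_[.03*np.cos(tt),.03*np.sin(tt)]
    e=np.sqrt(.046**2-.022**2)
    t2=np.linspace(np.arcsin(.022/.046),-np.arcsin(.022/.046),15)
    right=np.c_[.046*np.cos(t2),.046*np.sin(t2)]
    P=np.vstack([up[::1],-right[::-1][::-1],-up,right[::-1][::-1]])
    P=np.vstack([right[::-1],up,(-right)[::-1],-up,right[-1:]])
    return tf(p,np.c_[P,np.full(len(P),.1)])
def draw(img,cam,P,x0,y0,s,col):
    q=(proj(cam,P)-[x0,y0]+.5)*s-.5
    cv2.polylines(img,[np.round(q).astype(int)],False,col,1)
if __name__=='__main__':
    for yaw,n in((9,'a'),(99,'b')):
        ims=[]
        for f,x0,y0,x1,y1,s in(('side0',290,185,380,275,4),('scene0',265,145,355,235,4)):
            cam=load(f);img=cv2.resize(cv2.imread(f'pics/{f}.png')[y0:y1,x0:x1],None,fx=s,fy=s,interpolation=cv2.INTER_CUBIC)
            p=(.5412,.0160,np.radians(yaw))
            draw(img,cam,collar(p),x0,y0,s,(0,255,255))
            draw(img,cam,tf(p,np.c_[.052*np.cos(t),.052*np.sin(t),0*t+.1]),x0,y0,s,(0,0,255))
            b=.062;draw(img,cam,tf(p,[[b,b,.007],[-b,b,.007],[-b,-b,.007],[b,-b,.007],[b,b,.007]]),x0,y0,s,(0,255,0))
            ims.append(img)
        cv2.imwrite(f'pics/ov_{n}.png',np.hstack(ims))
E
python3 ov.py
```

```text
lid [0.47256194 0.24327397] 49.33891919102885 [-0.99 -0.38  0.59 -1.43 -0.96  1.3   0.85  0.83  0.25 -0.65  0.3   0.31
  0.23 -0.23  0.54]
scene bar front-bottom [[323.05 144.55]
 [340.05 142.55]]
[[339.05386781 140.76768786]
 [340.57508479 143.30253622]
 [320.83578339 143.08071079]
 [322.2172064  145.65913741]
 [339.56863305 130.74885734]
 [341.11805208 133.23855056]
 [321.06887025 133.0037699 ]
 [322.47419701 135.53682501]]
jar rough [0.53812536 0.02059393 0.1       ]
```

View pics/ov_a.png

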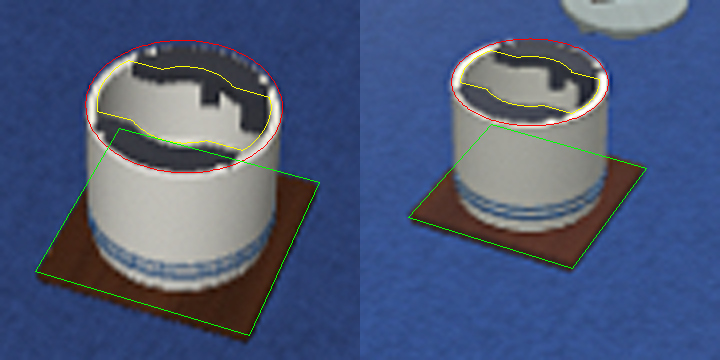

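View pics/ov_b.png

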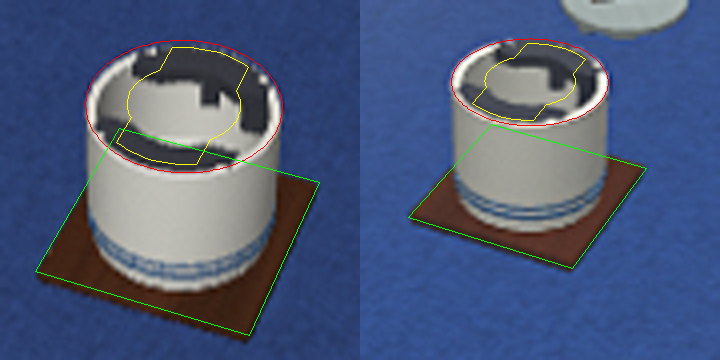

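The collar overlay fits at yaw 9° and clearly fails at 99°. The jar is at about (0.541, 0.016) with slots at about 9°. The lid is at about (0.4726, 0.2433) with its bar at about 49°. Next I move over the lid at the current height.

```bash
python3 -m crank '[{"linear":[-0.038,0.046,0],"delta_rot":[0,0,0],"gripper":100},{"linear":[-0.038,0.046,0],"delta_rot":[0,0,0],"gripper":100},{"linear":[-0.038,0.046,0],"delta_rot":[0,0,0],"gripper":100},{"linear":[-0.038,0.046,0],"delta_rot":[0,0,0],"gripper":100},{"linear":[-0.038,0.046,0],"delta_rot":[0,0,0],"gripper":100},{"linear":[-0.038,0.046,0],"delta_rot":[0,0,0],"gripper":100},{"linear":[-0.038,0.046,0],"delta_rot":[0,0,0],"gripper":100}]'
python3 -m crank '[{"linear":[-0.038,0.046,0],"delta_rot":[0,0,0],"gripper":100},{"linear":[-0.038,0.046,0],"delta_rot":[0,0,0],"gripper":100},{"linear":[-0.038,0.046,0],"delta_rot":[0,0,0],"gripper":100},{"linear":[-0.038,0.046,0],"delta_rot":[0,0,0],"gripper":100},{"linear":[-0.038,0.046,0],"delta_rot":[0,0,0],"gripper":100},{"linear":[-0.038,0.046,0],"delta_rot":[0,0,0],"gripper":100},{"linear":[-0.038,0.046,0],"delta_rot":[0,0,0],"gripper":100}]'
python3 -c "
from h import *
print(r.sense()['joints'])"
```

```text
time_s: 1.02
tcp_pos: [0.3691, -0.1605, 0.1897]
ee_rot: [[-0.907, -0.422, 0.001], [-0.422, 0.907, 0.0], [-0.001, -0.0, -1.0]]
wrist_force: [0.4, 0.4, -0.2]
gripper_width: 1.0
time_s: 1.9
tcp_pos: [0.4743, 0.2438, 0.1895]
ee_rot: [[-0.906, -0.423, -0.0], [-0.423, 0.906, -0.0], [0.0, -0.0, -1.0]]
wrist_force: [1.0, -0.7, -1.1]
gripper_width: 1.002
[ 4.46424022e+01  1.31172226e+01 -1.24194716e+01  1.57255688e-03
 -6.44698859e+01 -1.09644723e+02]
```

Joint 1 carries an offset of about 17°, so turning the jaws the other way round, to θy = −41°, leaves wrist range for the twist.

```bash
python3 -m crank '[{"linear":[0,0,0],"delta_rot":[0,0,-0.185],"gripper":100},{"linear":[0,0,0],"delta_rot":[0,0,-0.185],"gripper":100},{"linear":[0,0,0],"delta_rot":[0,0,-0.185],"gripper":100},{"linear":[0,0,0],"delta_rot":[0,0,-0.185],"gripper":100},{"linear":[0,0,0],"delta_rot":[0,0,-0.185],"gripper":100},{"linear":[0,0,0],"delta_rot":[0,0,-0.185],"gripper":100},{"linear":[0,0,0],"delta_rot":[0,0,-0.185],"gripper":100},{"linear":[0,0,0],"delta_rot":[0,0,-0.185],"gripper":100},{"linear":[0,0,0],"delta_rot":[0,0,-0.185],"gripper":100},{"linear":[0,0,0],"delta_rot":[0,0,-0.185],"gripper":100}]'
python3 -m crank '[{"linear":[0,0,0],"delta_rot":[0,0,-0.185],"gripper":100},{"linear":[0,0,0],"delta_rot":[0,0,-0.185],"gripper":100},{"linear":[0,0,0],"delta_rot":[0,0,-0.185],"gripper":100},{"linear":[0,0,0],"delta_rot":[0,0,-0.185],"gripper":100},{"linear":[0,0,0],"delta_rot":[0,0,-0.185],"gripper":100},{"linear":[0,0,0],"delta_rot":[0,0,-0.185],"gripper":100},{"linear":[0,0,0],"delta_rot":[0,0,-0.185],"gripper":100},{"linear":[0,0,0],"delta_rot":[0,0,-0.185],"gripper":100},{"linear":[0,0,0],"delta_rot":[0,0,-0.185],"gripper":100},{"linear":[0,0,0],"delta_rot":[0,0,-0.05],"gripper":100}]'
python3 -c "
from h import *
c=snap('wrist','w1');s=r.sense();print(s['joints'],s['tcp_pos'],np.degrees(np.arctan2(*s['ee_rot'][1::-1,1])))"
```

```text
time_s: 3.15
tcp_pos: [0.474, 0.2417, 0.1892]
ee_rot: [[0.66, -0.751, -0.001], [-0.751, -0.66, -0.0], [-0.0, 0.001, -1.0]]
wrist_force: [-1.0, 0.1, 0.7]
gripper_width: 0.998
time_s: 4.4
tcp_pos: [0.474, 0.2417, 0.1892]
ee_rot: [[0.651, 0.759, -0.001], [0.759, -0.651, -0.0], [-0.001, -0.0, -1.0]]
wrist_force: [0.4, 0.3, 0.6]
gripper_width: 1.006
[ 4.44855219e+01  1.30335843e+01 -1.25632082e+01 -1.16868173e-02
 -6.44422305e+01  9.49060125e+01] [0.47403668 0.2416976  0.18922328] -40.61351570125289
```

View pics/w1.png

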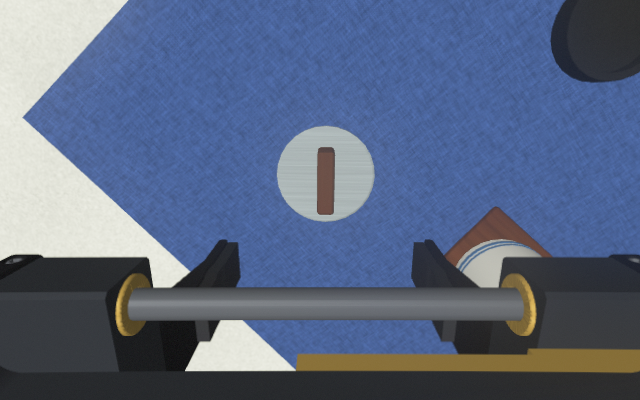

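The wrist view shows the flange centred near (326,173). The bar runs almost vertically from (326,149) to (326,214), so it is square to the jaws.

Run:
```python
from fit import *
c=load('w1'); i=c['img'].astype(int)
crop('w1',270,115,385,230,5,'w1c')
hsv=cv2.cvtColor(c['img'],cv2.COLOR_BGR2HSV)
m=((hsv[...,1]<60)&(hsv[...,2]>100)).astype(np.uint8); m[:,:260]=0;m[:,390:]=0;m[:115]=0;m[235:]=0
ys,xs=np.nonzero(m);print(xs.min(),xs.max(),ys.min(),ys.max())
e=np.array([xs.min()-.5,ys.min()-.5,xs.max()+.5,ys.max()+.5])
o=least_squares(lambda p:ext(c,p,.05,[.025,.032])-e,[.4726,.2433]);print(o.x,o.fun)
b=(i[...,2]>i[...,0]+15).astype(np.uint8); b[:,:300]=0;b[:,350:]=0;b[:130]=0;b[225:]=0
ys,xs=np.nonzero(b);print('bar',xs.min(),xs.max(),ys.min(),ys.max())
for rr in range(145,216,8):
    k=np.nonzero(b[rr])[0]; print(rr,k.min() if len(k) else None,k.max() if len(k) else None)
T,Bm=at_z(c,(326,152),.068),at_z(c,(325.5,214),.068);print(T,Bm,np.linalg.norm(T-Bm),(T+Bm)/2,np.degrees(np.arctan2(*(T-Bm)[1::-1])))
print(proj(c,[[.474,.2417,.189],[.474,.2417,.068]]))
```

```text
277 374 126 221
[0.47616277 0.24195369] [-0.31136624 -0.52768044  0.31068381  0.63744981]
bar 317 333 147 214
145 None None
153 318 333
161 318 333
169 317 333
177 317 333
185 317 333
193 317 333
201 317 332
209 317 332
[0.49597012 0.26427259 0.068     ] [0.45753939 0.22018729 0.068     ] 0.058484485824273916 [0.47675475 0.24222994 0.068     ] 48.92017870875669
[[322.73655347 236.74661753]
 [323.84438026 186.13442089]]
```

View pics/w1c.png

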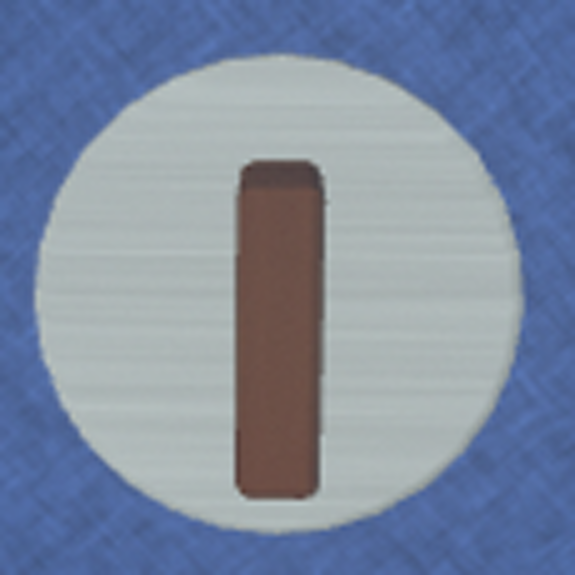

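```bash
python3 -m crank '[{"linear":[0.001,0,0.05],"delta_rot":[0,0,0],"gripper":100},{"linear":[0,0,0.05],"delta_rot":[0,0,0],"gripper":100},{"linear":[0,0,0.03],"delta_rot":[0,0,0],"gripper":100},{"linear":[0,0,0.02],"delta_rot":[0,0,0],"gripper":100},{"linear":[0,0,0],"delta_rot":[0,0,0],"gripper":100},{"linear":[0,0,0],"delta_rot":[0,0,0],"gripper":0},{"linear":[0,0,0],"delta_rot":[0,0,0],"gripper":0},{"linear":[0,0,0],"delta_rot":[0,0,0],"gripper":0},{"linear":[0,0,0],"delta_rot":[0,0,0],"gripper":0},{"linear":[0,0,0],"delta_rot":[0,0,0],"gripper":0}]'
```

```text
time_s: 5.7
tcp_pos: [0.475, 0.2426, 0.0397]
ee_rot: [[0.653, 0.757, 0.0], [0.757, -0.653, 0.0], [0.0, 0.0, -1.0]]
wrist_force: [0.3, -0.0, -0.2]
gripper_width: 0.517
```

```bash
python3 -m crank '[{"linear":[0,0,0],"delta_rot":[0,0,0],"gripper":0},{"linear":[0,0,0],"delta_rot":[0,0,0],"gripper":0},{"linear":[0,0,0],"delta_rot":[0,0,0],"gripper":0},{"linear":[0,0,0],"delta_rot":[0,0,0],"gripper":0},{"linear":[0,0,0],"delta_rot":[0,0,0],"gripper":0},{"linear":[0,0,0],"delta_rot":[0,0,0],"gripper":0}]'
```

```text
time_s: 6.45
tcp_pos: [0.4749, 0.2426, 0.0395]
ee_rot: [[0.653, 0.757, -0.0], [0.757, -0.653, -0.0], [-0.0, 0.0, -1.0]]
wrist_force: [-0.7, 0.2, -0.2]
gripper_width: 0.001
```

The gripper shut completely, but a 16 mm bar should hold it at about 0.18, so I'll look.

Run:
```python
from h import *
for n in('wrist','side','scene'): snap(n,n+'2')
a=cv2.imread('pics/side2.png')[200:400,180:440];b=cv2.imread('pics/scene2.png')[60:260,230:490]
cv2.imwrite('pics/two2.png',np.vstack([cv2.resize(x,None,fx=1.5,fy=1.5,interpolation=cv2.INTER_CUBIC) for x in(a,b)]))
```

```text
(no output)
```

View pics/wrist2.png

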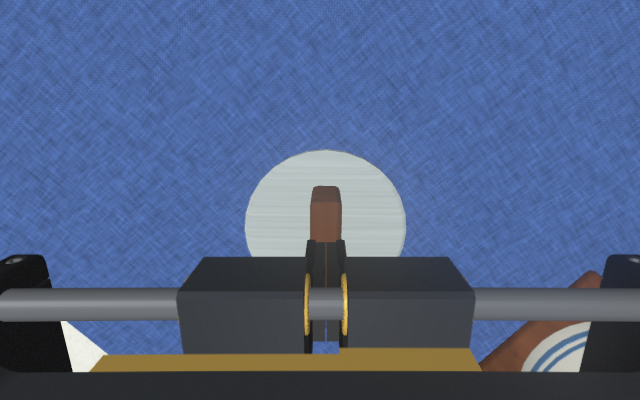

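View pics/two2.png

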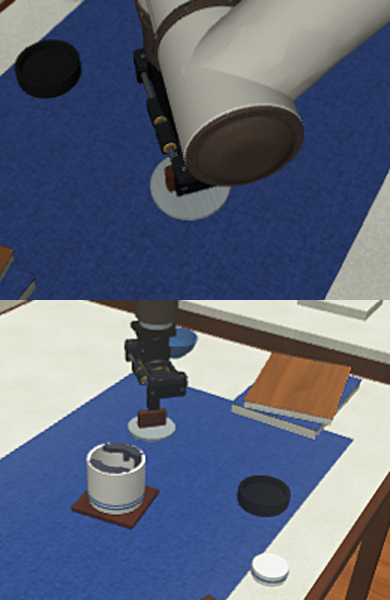

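Run:
```python
from h import *
s=r.sense();p=s['tcp_pos'];R=s['ee_rot']
im=[]
for n,x0,y0,x1,y1,k in(('wrist',226,150,426,350,3),('scene',280,90,380,190,6)):
    f=n+'2';c=load(f);i=cv2.resize(cv2.imread(f'pics/{f}.png')[y0:y1,x0:x1],None,fx=k,fy=k,interpolation=cv2.INTER_CUBIC)
    q=proj(c,[p,p-R[:,2]*.0187,p-R[:,2]*.05]);print(n,q)
    for a,col in zip(q,((0,255,0),(0,255,255),(0,0,255))): cv2.circle(i,tuple(int(v) for v in (a-[x0,y0]+.5)*k),4,col,-1)
    cv2.imwrite(f'pics/z_{n}.png',i)
```

```text
wrist [[322.75377246 236.91588121]
 [322.47398639 250.19747202]
 [321.86640628 279.02586352]]
scene [[331.30189919 141.42699597]
 [331.50781306 136.19867219]
 [331.86018844 127.25370702]]
```

View pics/z_wrist.png

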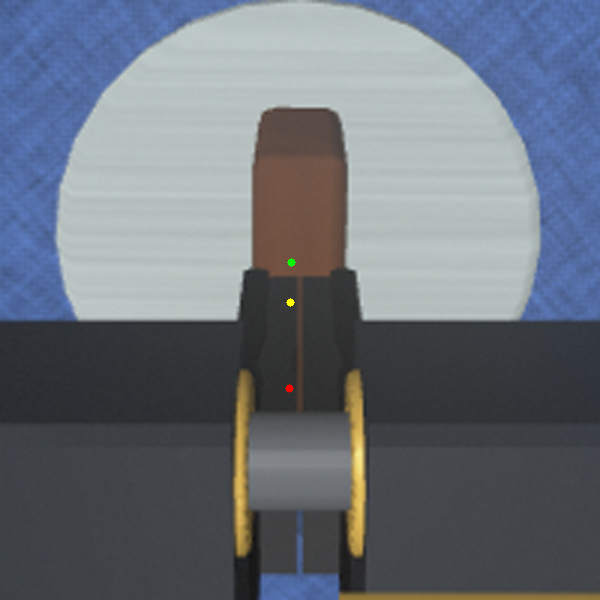

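View pics/z_scene.png

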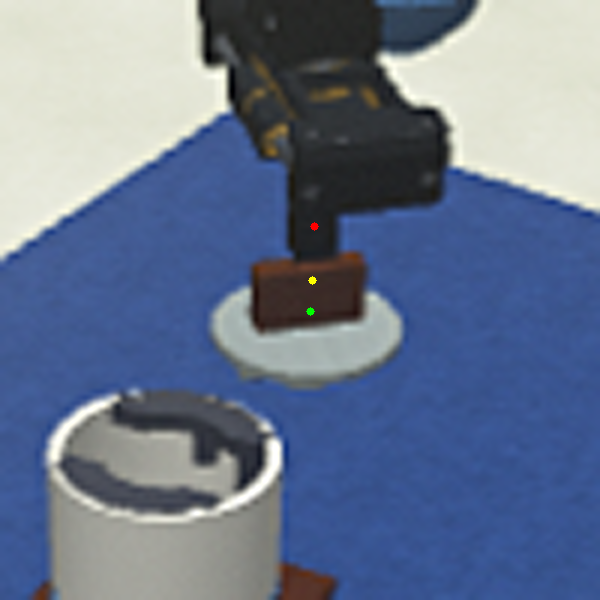

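In the scene view the closed fingertips end at the top of the bar, around crop (315,262), not at the projected TCP. I'll check heights from the wrist image.

Run:
```python
from fit import *
c=load('wrist2');s=r.sense();p=s['tcp_pos'];R=s['ee_rot']
L=(.475,.2425,np.radians(49))
print('flange ext pred',ext(c,L,.05,[.025,.032]),'seen 245..406, top 150')
print('bar top corners',proj(c,tf(L,[[.03,.008,.068],[.03,-.008,.068],[-.03,.008,.068],[-.03,-.008,.068]])))
for z in(0,-.01,-.02,-.03,-.04):
    print(z,proj(c,[p+R@np.array([.0095,y,z]) for y in(-.01,.01)]).round(1).tolist(), proj(c,[p+R@np.array([-.0095,0,z])]).round(1).tolist())
C=load('scene2');print('scene pred tips',[proj(C,[p+R@np.array([0,0,z])])[0].round(1).tolist() for z in(0,-.01,-.02,-.03,-.04)])
print('start wrist tips', )
```

```text
flange ext pred [241.14772311 148.81615037 404.98640122 303.73288461] seen 245..406, top 150
bar top corners [[306.34266194 202.3724624 ]
 [338.96034194 202.50055492]
 [307.6188856  308.9569668 ]
 [337.32577307 309.06992869]]
0 [[305.6, 221.8], [339.8, 221.8]] [[322.8, 251.6]]
-0.01 [[304.6, 228.0], [340.5, 228.0]] [[322.6, 259.1]]
-0.02 [[303.5, 234.8], [341.3, 234.8]] [[322.5, 267.2]]
-0.03 [[302.3, 242.3], [342.1, 242.3]] [[322.3, 276.2]]
-0.04 [[301.0, 250.7], [343.0, 250.7]] [[322.1, 286.2]]
scene pred tips [[331.3, 141.4], [331.4, 138.6], [331.5, 135.8], [331.6, 133.0], [331.7, 130.1]]
start wrist tips
```

Run:
```python
from fit import *
s=r.sense();p=s['tcp_pos'];R=s['ee_rot'];C=load('scene2')
for z in(-.05,-.06,-.07,-.08):
  print(z,[(np.round((proj(C,[p+R@np.array([x,y,z])])[0]-[280,90])*6).tolist()) for x,y in((-.02,.05),(.02,.05),(.04,.05),(0,.02))])
```

```text
-0.05 [[301.0, 276.0], [378.0, 267.0], [416.0, 262.0], [322.0, 242.0]]
-0.06 [[302.0, 258.0], [379.0, 249.0], [418.0, 244.0], [323.0, 225.0]]
-0.07 [[303.0, 241.0], [380.0, 231.0], [419.0, 227.0], [324.0, 207.0]]
-0.08 [[303.0, 222.0], [381.0, 213.0], [420.0, 209.0], [325.0, 189.0]]
```

View pics/side2.png

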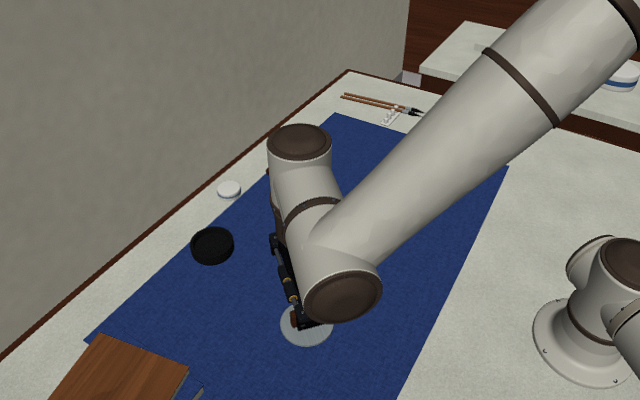

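Scene and wrist views agree that the real fingertips sit about 30 mm behind the reported TCP, so they closed just above the bar. Nothing moved. I'll open, go 27 mm lower and grip again.

```bash
python3 -m crank '[{"linear":[0,0,0],"delta_rot":[0,0,0],"gripper":60},{"linear":[0,0,0],"delta_rot":[0,0,0],"gripper":60},{"linear":[0,0,0],"delta_rot":[0,0,0],"gripper":60},{"linear":[0,0,0],"delta_rot":[0,0,0],"gripper":60},{"linear":[0,0,0],"delta_rot":[0,0,0],"gripper":60},{"linear":[0,0,0],"delta_rot":[0,0,0],"gripper":60}]'
python3 -m crank '[{"linear":[0,0,0.01],"delta_rot":[0,0,0],"gripper":60},{"linear":[0,0,0.01],"delta_rot":[0,0,0],"gripper":60},{"linear":[0,0,0.007],"delta_rot":[0,0,0],"gripper":60},{"linear":[0,0,0],"delta_rot":[0,0,0],"gripper":60}]'
```

```text
time_s: 7.35
tcp_pos: [0.4749, 0.2426, 0.0396]
ee_rot: [[0.653, 0.757, -0.0], [0.757, -0.653, 0.0], [0.0, -0.0, -1.0]]
wrist_force: [-0.0, 0.5, 0.6]
gripper_width: 0.566
time_s: 7.85
tcp_pos: [0.4744, 0.2421, 0.0116]
ee_rot: [[0.653, 0.757, -0.002], [0.757, -0.653, -0.001], [-0.002, -0.0, -1.0]]
wrist_force: [0.1, -0.2, -0.0]
gripper_width: 0.602
```

```bash
python3 -m crank '[{"linear":[0,0,0],"delta_rot":[0,0,0],"gripper":0},{"linear":[0,0,0],"delta_rot":[0,0,0],"gripper":0},{"linear":[0,0,0],"delta_rot":[0,0,0],"gripper":0},{"linear":[0,0,0],"delta_rot":[0,0,0],"gripper":0},{"linear":[0,0,0],"delta_rot":[0,0,0],"gripper":0},{"linear":[0,0,0],"delta_rot":[0,0,0],"gripper":0},{"linear":[0,0,0],"delta_rot":[0,0,0],"gripper":0}]'
python3 - <<'E'
from h import *
snap('wrist','wrist3');snap('scene','scene3')
a=cv2.imread('pics/scene3.png')[90:190,280:380];b=cv2.imread('pics/wrist3.png')[150:350,226:426]
cv2.imwrite('pics/two3.png',np.hstack([cv2.resize(a,(400,400)),cv2.resize(b,(400,400))]))
E
```

```text
time_s: 8.72
tcp_pos: [0.475, 0.2426, 0.0127]
ee_rot: [[0.653, 0.757, 0.0], [0.757, -0.653, 0.0], [0.0, -0.0, -1.0]]
wrist_force: [0.1, -0.3, 0.7]
gripper_width: 0.182
```

View pics/two3.png

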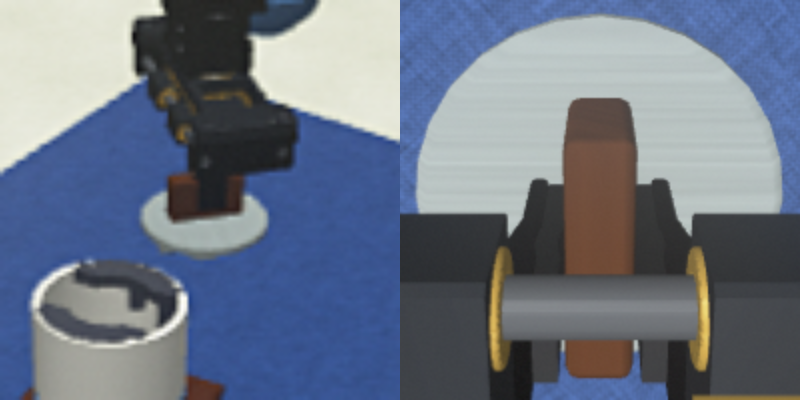

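The grip is good: width 0.182 is about 15.8 mm, with the pads on both faces at mid-bar. I lift it, carry it over the jar, and turn the lid 40° clockwise to the slot line.

```bash
python3 -m crank '[{"linear":[0,0,-0.02],"delta_rot":[0,0,0],"gripper":0},{"linear":[0,0,-0.04],"delta_rot":[0,0,0],"gripper":0},{"linear":[0,0,-0.05],"delta_rot":[0,0,0],"gripper":0},{"linear":[0,0,-0.04],"delta_rot":[0,0,0],"gripper":0},{"linear":[0,0,0],"delta_rot":[0,0,0],"gripper":0}]'
python3 -m crank '[{"linear":[-0.0214,0.033,0],"delta_rot":[0,0,0],"gripper":0},{"linear":[-0.0214,0.033,0],"delta_rot":[0,0,0],"gripper":0},{"linear":[-0.0214,0.033,0],"delta_rot":[0,0,0],"gripper":0},{"linear":[-0.0214,0.033,0],"delta_rot":[0,0,0],"gripper":0},{"linear":[-0.0214,0.033,0],"delta_rot":[0,0,0],"gripper":0},{"linear":[-0.0214,0.033,0],"delta_rot":[0,0,0],"gripper":0}]'
python3 -m crank '[{"linear":[0,0,0],"delta_rot":[0,0,0.14],"gripper":0},{"linear":[0,0,0],"delta_rot":[0,0,0.14],"gripper":0},{"linear":[0,0,0],"delta_rot":[0,0,0.14],"gripper":0},{"linear":[0,0,0],"delta_rot":[0,0,0.14],"gripper":0},{"linear":[0,0,0],"delta_rot":[0,0,0.14],"gripper":0},{"linear":[0,0,0],"delta_rot":[0,0,0],"gripper":0}]'
python3 - <<'E'
from h import *
for n in('scene','side','wrist'):snap(n,n+'4')
a=cv2.imread('pics/scene4.png')[90:240,240:390];b=cv2.imread('pics/side4.png')[140:290,260:410]
cv2.imwrite('pics/two4.png',np.hstack([cv2.resize(x,(400,400),interpolation=cv2.INTER_CUBIC) for x in(a,b)]))
s=r.sense();print(s['joints'].round(1),s['tcp_pos'],s['wrist_force'])
E
```

```text
time_s: 9.45
tcp_pos: [0.4763, 0.2438, 0.1652]
ee_rot: [[0.653, 0.757, 0.005], [0.757, -0.653, 0.005], [0.007, 0.001, -1.0]]
wrist_force: [0.3, 0.1, -3.5]
gripper_width: 0.183
time_s: 10.2
tcp_pos: [0.5394, 0.0146, 0.1596]
ee_rot: [[0.654, 0.757, -0.005], [0.757, -0.654, -0.0], [-0.004, -0.004, -1.0]]
wrist_force: [1.7, 0.3, -3.2]
gripper_width: 0.181
time_s: 10.95
tcp_pos: [0.5394, 0.0158, 0.16]
ee_rot: [[0.987, 0.16, -0.005], [0.16, -0.987, -0.001], [-0.005, -0.0, -1.0]]
wrist_force: [0.1, -0.2, -3.4]
gripper_width: 0.18
[ 18.9  15.2 -13.8  -0.  -61.1  80.4] [0.54030026 0.01592916 0.16130682] [-0.28066701  0.04482546 -3.94079749]
```

View pics/two4.png

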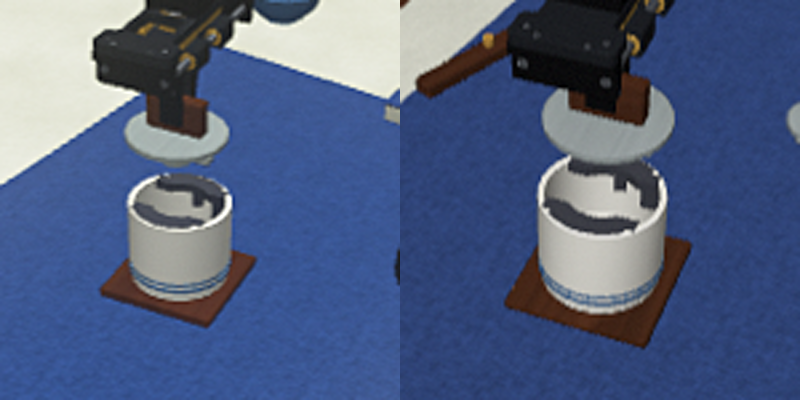

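View pics/wrist4.png

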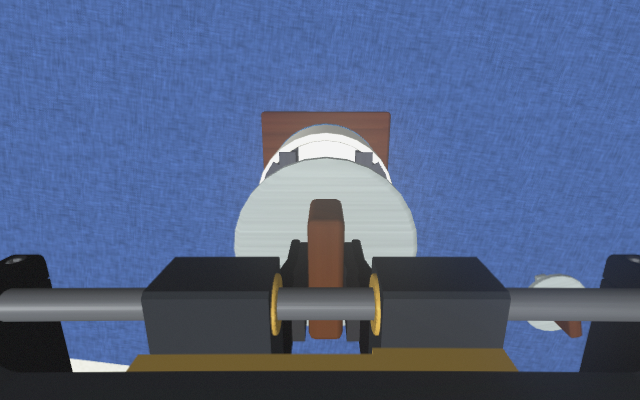

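The wrist view shows the base edge level at row 112 (columns 262–390). The slot is centred near column 326, in line with the bar at 325. I'll check the relative position in the fixed cameras.

Run:
```python
from fit import *
w=load('wrist4')
for z in(.004,.007,.01):
  A,B=at_z(w,(262,112.5),z),at_z(w,(390,112.5),z); d=(A-B)[:2]/np.linalg.norm(A-B); n=np.array([-d[1],d[0]])
  m=(A+B)[:2]/2; s=[m+.062*n,m-.062*n]; print(z,np.linalg.norm(A-B),[q.round(4) for q in s],np.degrees(np.arctan2(n[1],n[0])))
# flange: segment grey in fixed cams
for f,bx in(('scene4',(280,125,330,152)),('side4',(310,165,360,202))):
  c=load(f);x0,y0,x1,y1=bx
  crop(f,x0-6,y0-10,x1+6,y1+8,8,'fl_'+f)
```

```text
0.004 0.12307145440434275 [array([0.5423, 0.0154]), array([0.6647, 0.0353])] -170.77928070663296
0.007 0.12202079717754898 [array([0.5424, 0.0154]), array([0.6648, 0.0353])] -170.77928070663296
0.01 0.12097013995075519 [array([0.5426, 0.0155]), array([0.665 , 0.0353])] -170.77928070663296
```

View pics/fl_scene4.png

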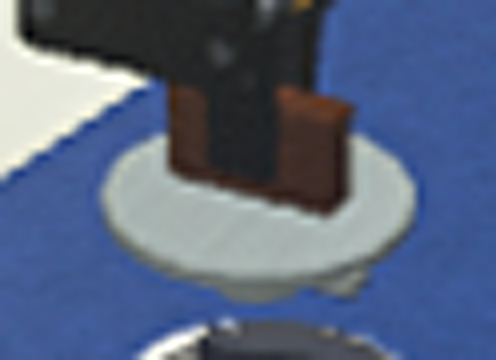

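View pics/fl_side4.png

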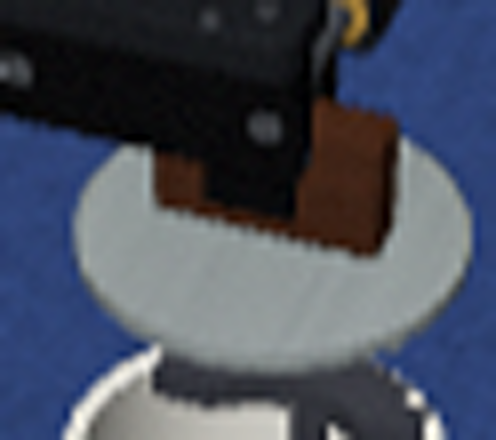

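Run:
```python
from fit import *
C,S=load('scene4'),load('side4')
eC=extpx([102,0,417,283],274,115,8);eS=extpx([74,0,472,374],304,155,8);k=[0,2,3]
z=.1605-.0127
oc=least_squares(lambda p:(ext(C,p,.05,[z+.025,z+.032])-eC)[k],[.54,.016]);os_=least_squares(lambda p:(ext(S,p,.05,[z+.025,z+.032])-eS)[k],[.54,.016])
o=least_squares(lambda p:np.r_[(ext(C,p,.05,[p[2]+.025,p[2]+.032])-eC)[k],(ext(S,p,.05,[p[2]+.025,p[2]+.032])-eS)[k]],[.54,.016,.148])
print(oc.x,oc.fun,os_.x,os_.fun,'\n',o.x,o.fun)
```

```text
[0.53536551 0.01962002] [ 0.15440932 -0.15555338  0.01908939] [0.53708417 0.01781905] [-0.18799241  0.18776497 -0.02243132] 
 [0.53648738 0.01854995 0.14863449] [ 0.24372818 -0.00992735  0.05546461 -0.13009721  0.31374755 -0.02986449]
```

By the same cameras the lid axis sits about 5 mm short of the jar in x and 2 mm off in y. I'll correct that and lower gently.

```bash
python3 -m crank '[{"linear":[0.0046,0.0028,0.01],"delta_rot":[0,0,0],"gripper":0},{"linear":[0,0,0.02],"delta_rot":[0,0,0],"gripper":0},{"linear":[0,0,0.015],"delta_rot":[0,0,0],"gripper":0},{"linear":[0,0,0.005],"delta_rot":[0,0,0],"gripper":0},{"linear":[0,0,0],"delta_rot":[0,0,0],"gripper":0}]'
python3 -m crank '[{"linear":[0,0,0.005],"delta_rot":[0,0,0],"gripper":0},{"linear":[0,0,0.005],"delta_rot":[0,0,0],"gripper":0},{"linear":[0,0,0],"delta_rot":[0,0,0],"gripper":0}]'
python3 - <<'E'
from h import *
for n in('scene','side'):snap(n,n+'5')
a=cv2.imread('pics/scene5.png')[120:220,260:360];b=cv2.imread('pics/side5.png')[170:270,290:390]
cv2.imwrite('pics/two5.png',np.hstack([cv2.resize(x,(400,400),interpolation=cv2.INTER_CUBIC) for x in(a,b)]))
E
```

```text
time_s: 11.72
tcp_pos: [0.5461, 0.0139, 0.1123]
ee_rot: [[0.987, 0.159, -0.0], [0.159, -0.987, -0.0], [-0.0, 0.0, -1.0]]
wrist_force: [0.2, -0.5, -3.5]
gripper_width: 0.177
time_s: 12.1
tcp_pos: [0.5457, 0.0139, 0.1022]
ee_rot: [[0.987, 0.159, -0.001], [0.159, -0.987, -0.0], [-0.001, 0.0, -1.0]]
wrist_force: [1.4, 0.6, -3.9]
gripper_width: 0.182
```

View pics/two5.png

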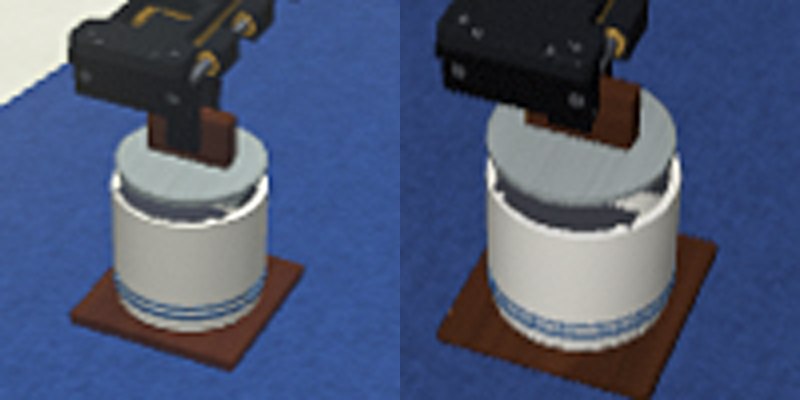

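The lid sits centred over the jar and the lugs are entering with no contact force. I go on lowering until it seats.

```bash
python3 -m crank '[{"linear":[0,0,0.005],"delta_rot":[0,0,0],"gripper":0},{"linear":[0,0,0.005],"delta_rot":[0,0,0],"gripper":0},{"linear":[0,0,0.002],"delta_rot":[0,0,0],"gripper":0},{"linear":[0,0,0],"delta_rot":[0,0,0],"gripper":0}]'
python3 -m crank '[{"linear":[0,0,0.001],"delta_rot":[0,0,0],"gripper":0},{"linear":[0,0,0.001],"delta_rot":[0,0,0],"gripper":0},{"linear":[0,0,0],"delta_rot":[0,0,0],"gripper":0}]'
```

```text
time_s: 12.7
tcp_pos: [0.5459, 0.014, 0.0903]
ee_rot: [[0.987, 0.159, -0.001], [0.159, -0.987, -0.0], [-0.001, 0.0, -1.0]]
wrist_force: [0.1, -1.1, -3.0]
gripper_width: 0.182
time_s: 13.08
tcp_pos: [0.5459, 0.014, 0.0885]
ee_rot: [[0.987, 0.159, -0.0], [0.159, -0.987, -0.0], [-0.0, 0.0, -1.0]]
wrist_force: [0.5, 0.3, -4.3]
gripper_width: 0.182
```

```bash
python3 -m crank '[{"linear":[0,0,0.001],"delta_rot":[0,0,0],"gripper":0},{"linear":[0,0,0],"delta_rot":[0,0,0],"gripper":0}]'; python3 -m crank '[{"linear":[0,0,0.001],"delta_rot":[0,0,0],"gripper":0},{"linear":[0,0,0],"delta_rot":[0,0,0],"gripper":0}]'
```

```text
time_s: 13.32
tcp_pos: [0.5461, 0.014, 0.0877]
ee_rot: [[0.987, 0.159, 0.0], [0.159, -0.987, 0.0], [0.0, 0.0, -1.0]]
wrist_force: [-0.9, 0.3, -1.6]
gripper_width: 0.18
time_s: 13.58
tcp_pos: [0.5462, 0.014, 0.0877]
ee_rot: [[0.987, 0.159, 0.001], [0.159, -0.987, -0.0], [0.001, 0.0, -1.0]]
wrist_force: [-3.2, 1.5, 5.6]
gripper_width: 0.181
```

Contact came at TCP z = 0.0877, which is exactly the predicted home height, with the flange on the collar. Next is the clockwise twist (+z of the tool), with small shifts so the lid turns about its own axis.

```bash
python3 -m crank '[{"linear":[-0.0005,0.0002,0],"delta_rot":[0,0,0.08],"gripper":0},{"linear":[-0.0005,0.0002,0],"delta_rot":[0,0,0.13],"gripper":0},{"linear":[-0.0005,0.0002,0],"delta_rot":[0,0,0.13],"gripper":0},{"linear":[0,0,0],"delta_rot":[0,0,0],"gripper":0}]'
python3 -c "
from h import *
s=r.sense();print(s['wrist_force'],s['moment'],s['tcp_pos'])"
```

```text
time_s: 14.08
tcp_pos: [0.546, 0.0133, 0.0877]
ee_rot: [[0.984, -0.178, 0.003], [-0.178, -0.984, -0.0], [0.003, -0.001, -1.0]]
wrist_force: [1.2, -1.3, 4.1]
gripper_width: 0.186
[ 1.16042682 -1.32129385  4.05866601] [-0.41712689  0.12169507 -0.17033286] [0.54600003 0.01325483 0.08766799]
```

```bash
python3 -m crank '[{"linear":[-0.0004,0.0003,0],"delta_rot":[0,0,0.13],"gripper":0},{"linear":[-0.0004,0.0003,0],"delta_rot":[0,0,0.13],"gripper":0},{"linear":[-0.0003,0.0005,0],"delta_rot":[0,0,0.13],"gripper":0},{"linear":[-0.0003,0.0005,0],"delta_rot":[0,0,0.13],"gripper":0},{"linear":[-0.0003,0.0005,0],"delta_rot":[0,0,0.13],"gripper":0},{"linear":[0,0,0],"delta_rot":[0,0,0],"gripper":0}]'
python3 -c "
from h import *
s=r.sense();print(s['wrist_force'],s['moment'],s['tcp_pos'],np.degrees(np.arctan2(s['ee_rot'][1,0],s['ee_rot'][0,0])))"
```

```text
time_s: 14.82
tcp_pos: [0.5434, 0.0121, 0.0877]
ee_rot: [[0.677, -0.736, 0.003], [-0.736, -0.677, -0.0], [0.002, -0.002, -1.0]]
wrist_force: [1.3, -1.2, 4.8]
gripper_width: 0.183
[ 1.26670996 -1.20385881  4.84308925] [-0.44127845  0.15827673 -0.12596308] [0.54339045 0.01209401 0.0876702 ] -47.406978967873904
```

```bash
python3 -m crank '[{"linear":[-0.0002,0.0005,0],"delta_rot":[0,0,0.12],"gripper":0},{"linear":[-0.0001,0.0005,0],"delta_rot":[0,0,0.12],"gripper":0},{"linear":[0,0,0],"delta_rot":[0,0,0],"gripper":0}]'
python3 -c "
from h import *
s=r.sense();print(s['wrist_force'],s['moment'],np.degrees(np.arctan2(s['ee_rot'][1,0],s['ee_rot'][0,0])))"
python3 -m crank '[{"linear":[0,0,0],"delta_rot":[0,0,0.05],"gripper":0},{"linear":[0,0,0],"delta_rot":[0,0,0.04],"gripper":0},{"linear":[0,0,0],"delta_rot":[0,0,0],"gripper":0}]'
python3 -c "
from h import *
s=r.sense();print(s['wrist_force'],s['moment'],np.degrees(np.arctan2(s['ee_rot'][1,0],s['ee_rot'][0,0])))"
```

```text
time_s: 15.2
tcp_pos: [0.5424, 0.0117, 0.0877]
ee_rot: [[0.483, -0.876, 0.003], [-0.876, -0.483, -0.0], [0.001, -0.002, -1.0]]
wrist_force: [-0.4, -1.0, 5.6]
gripper_width: 0.179
[-0.40217422 -1.00450638  5.62599405] [-0.45590975  0.1888158  -0.11677235] -61.1440182140058
time_s: 15.58
tcp_pos: [0.5436, 0.012, 0.0878]
ee_rot: [[0.403, -0.915, 0.005], [-0.915, -0.403, 0.0], [0.002, -0.005, -1.0]]
wrist_force: [3.6, -1.8, 4.1]
gripper_width: 0.182
[ 3.58139816 -1.83832769  4.11950354] [-0.6334358  -0.9836659   0.28495416] -66.22323094186751
```

```bash
python3 -m crank '[{"linear":[0,0,0],"delta_rot":[0,0,0.04],"gripper":0},{"linear":[0,0,0],"delta_rot":[0,0,0],"gripper":0}]'
python3 -c "
from h import *
s=r.sense();print(s['wrist_force'],s['moment'],np.degrees(np.arctan2(s['ee_rot'][1,0],s['ee_rot'][0,0])))"
python3 -m crank '[{"linear":[0,0,0],"delta_rot":[0,0,0.04],"gripper":0},{"linear":[0,0,0],"delta_rot":[0,0,0],"gripper":0}]'
python3 -c "
from h import *
s=r.sense();print(s['wrist_force'],s['moment'],np.degrees(np.arctan2(s['ee_rot'][1,0],s['ee_rot'][0,0])))
snap('wrist','wrist6')"
```

```text
time_s: 15.82
tcp_pos: [0.5436, 0.0121, 0.0878]
ee_rot: [[0.367, -0.93, 0.005], [-0.93, -0.367, 0.0], [0.002, -0.005, -1.0]]
wrist_force: [4.6, -1.9, 5.0]
gripper_width: 0.182
[ 4.60618135 -1.92176966  4.95468451] [-0.51152104 -1.30307848  0.79385495] -68.49391604442299
time_s: 16.08
tcp_pos: [0.5435, 0.0124, 0.0878]
ee_rot: [[0.329, -0.944, 0.005], [-0.944, -0.329, 0.001], [0.001, -0.005, -1.0]]
wrist_force: [4.8, -0.1, 4.8]
gripper_width: 0.185
[ 4.80108216 -0.08337415  4.81698957] [-0.08541121 -1.14943     0.76584533] -70.81998506864807
```

View pics/wrist6.png

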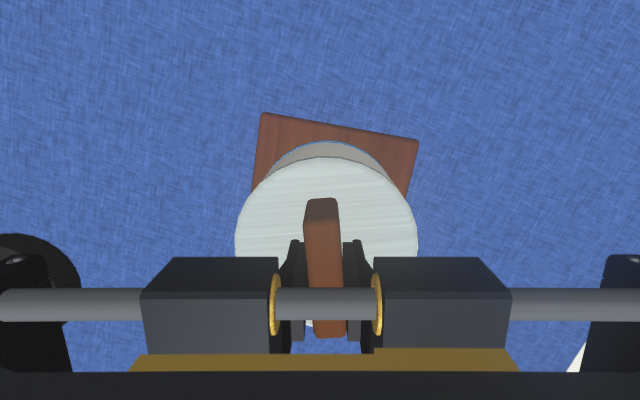

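The twist moment levelled off at about 0.78 N·m and the bar began to slip in the pads, so the lid is at the stop. Its angle now is about 75° clockwise of the slots. I release and lift off.

```bash
python3 -m crank '[{"linear":[0,0,0],"delta_rot":[0,0,0],"gripper":70},{"linear":[0,0,0],"delta_rot":[0,0,0],"gripper":70},{"linear":[0,0,0],"delta_rot":[0,0,0],"gripper":70},{"linear":[0,0,0],"delta_rot":[0,0,0],"gripper":70},{"linear":[0,0,0],"delta_rot":[0,0,0],"gripper":70},{"linear":[0,0,0],"delta_rot":[0,0,0],"gripper":70}]'
python3 -m crank '[{"linear":[0,0,-0.01],"delta_rot":[0,0,0],"gripper":70},{"linear":[0,0,-0.02],"delta_rot":[0,0,0],"gripper":70},{"linear":[0,0,-0.03],"delta_rot":[0,0,0],"gripper":70},{"linear":[0,0,-0.04],"delta_rot":[0,0,0],"gripper":70},{"linear":[0,0,-0.04],"delta_rot":[0,0,0],"gripper":70},{"linear":[0,0,0],"delta_rot":[0,0,0],"gripper":70}]'
python3 - <<'E'
from h import *
for n in('scene','side','wrist'):snap(n,n+'7')
a=cv2.imread('pics/scene7.png')[80:280,190:440];b=cv2.imread('pics/side7.png')[140:340,180:430]
cv2.imwrite('pics/two7.png',np.vstack([cv2.resize(x,None,fx=1.5*1,fy=1.5,interpolation=cv2.INTER_CUBIC) for x in(a,b)]))
E
```

```text
time_s: 16.88
tcp_pos: [0.5409, 0.0117, 0.0865]
ee_rot: [[0.324, -0.946, -0.0], [-0.946, -0.324, -0.0], [-0.0, 0.0, -1.0]]
wrist_force: [-0.3, 0.1, 0.2]
gripper_width: 0.684
time_s: 17.62
tcp_pos: [0.5434, 0.0121, 0.2313]
ee_rot: [[0.324, -0.946, 0.009], [-0.946, -0.324, 0.002], [0.001, -0.009, -1.0]]
wrist_force: [-0.2, 1.3, -0.3]
gripper_width: 0.699
```

View pics/two7.png

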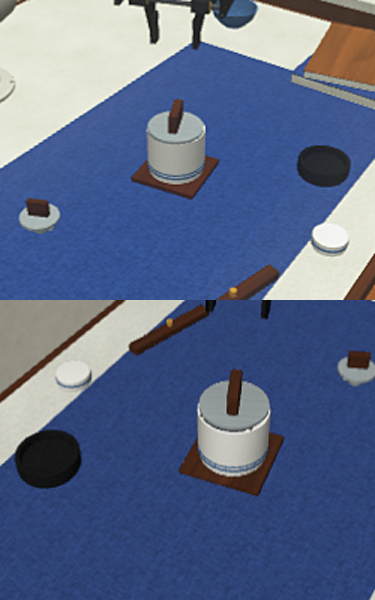

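View pics/wrist7.png

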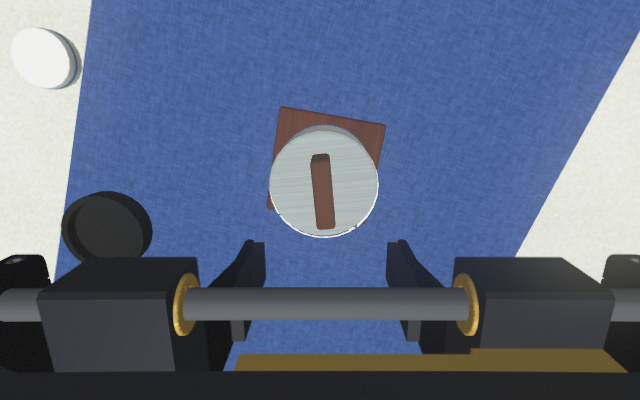

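The jar is closed with the lid flush, and both bystanders are in place. I'll measure the angle between the bar and the base.

```bash
python3 - <<'E'
from fit import *
crop('wrist7',255,95,400,245,4,'w7c')
c=load('wrist7');i=c['img'].astype(int)
b=((i[...,2]>i[...,0]+15)).astype(np.uint8); m=np.zeros_like(b);m[166:220,295:350]=b[166:220,295:350]
ys=[];xs=[]
for rr in range(168,220):
    k=np.nonzero(m[rr])[0]; xs.append((k.min()+k.max())/2);ys.append(rr)
f=np.polyfit(ys,xs,1); q=lambda y:(np.polyval(f,y),y)
A,B=at_z(c,q(168),.143),at_z(c,q(219),.143); print('bar yaw',np.degrees(np.arctan2(*(A-B)[1::-1])))
P,Q=at_z(c,(280,107),.007),at_z(c,(385,125),.007); print('edge',np.linalg.norm(P-Q),'jar yaw(mod 90)',np.degrees(np.arctan2(*(P-Q)[1::-1])))
E
python3 -c "
from h import *
crop('side7',290,175,390,275,4,'s7c')"
```

```text
bar yaw -66.02372982106617
edge 0.12131695419228639 jar yaw(mod 90) 9.43003560533208
```

View pics/w7c.png

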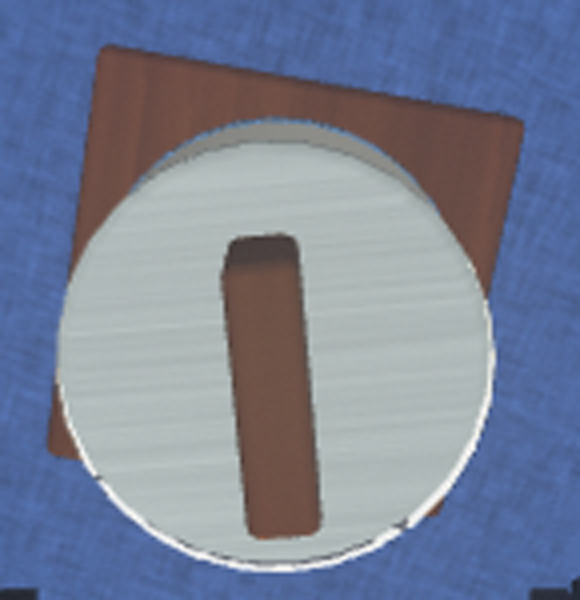

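View pics/s7c.png

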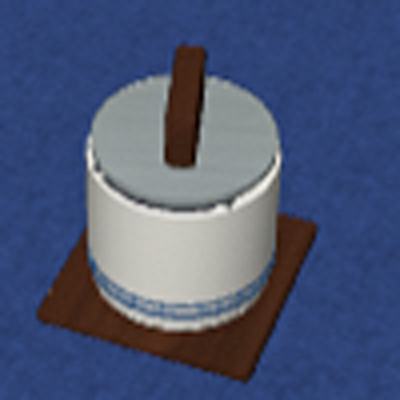

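The bar is at −66.0° and the jar at 9.4°, which makes 75.4° clockwise: at the stop, with the flange level and seated. Handing in.

```bash
python3 -c "
from h import *
print(workorder.finish_job()); print(r.sense()['time_s'])"
```

```text
the job is handed in; nothing more can be done
None
the job is handed in; nothing more can be done
```

The white ink jar is closed with its own lid, the larger one, and the job is handed in. I lined the lugs up with the slots and lowered the lid until the flange met the collar. That happened at the predicted height, TCP z 0.0877 m. I then twisted it clockwise until the moment levelled off at about 0.8 N·m, let go and lifted clear, at about 18 s on the robot's clock.

- **Final checks:** In the last pictures the flange sits level on the collar. The bar measures −66.0° against the jar's 9.4°, so it has turned 75.4° against the 75° stop. By eye, the small lid and inkstone look untouched. The gripper was well above the jar, touching nothing.
- **What disagreed:** The fingertips turned out to be about 30 mm short of the reported TCP. My first grasp closed in the air just above the bar without moving anything, and I went lower and gripped again. Before lowering the lid, I also corrected a camera-measured offset of about 5 mm between the lid and jar axes. At the stop, the bar slipped about 5° in the pads.

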